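# Crack the walnut at the bar

## Task

Two red-handled nutcrackers lie on the bar. Squeeze the handles of the one that holds the big pale walnut right together until the shell gives and the handles stay shut, then let go, leaving it lying flat on the bar within a hand's breadth of where it was. Leave the nutcracker with the small dark hazelnut alone.

Things in the scene. Friction and masses are not known exactly. Their poses are not given: they have to be found in the camera images.
- walnut_cracker: loose steel nutcracker with red grips, 160 mm long, lying flat, a pale 33 mm walnut in its jaws. Origin: on the bar, midway between the two grips, the place to squeeze. x runs along the tool to the hinge (110 mm ahead; nut 72 mm ahead), z up. The handles stand at +y and -y, 30 mm tall, 10 mm thick; at the origin 63 mm over their outer faces open, 36 shut. Grips: 60 mm ahead to 27 behind.
- walnut_handle (a joint): swing of each handle of walnut_cracker about the hinge (rad; both move alike): 0 open as at the start, 0.12 fully shut. Squeezed at the origin, each handle resists with 4 N at first, rising to a peak of about 15 N near 0.07; then the nut gives and resistance falls off. Past 0.11 the shell has parted in two and the handles stay shut; let go earlier, they spring open.
- hazelnut_cracker: the other loose nutcracker, same make, size, colours and axes (origin on the bar midway between its grips), but holding a small dark brown hazelnut, 21 mm across, close to its hinge (86 mm ahead of the origin). To be left alone.
- hazelnut_handle (a joint): swing of each handle of hazelnut_cracker (rad): 0 open, as at the start and as it must stay, 0.12 shut.
Things that resemble listed ones, but are neither listed nor needed, are in the scene too. Leave any yellow look-alike of the walnut_cracker alone.

How it is judged:
On the way:
1. the fingers squeeze the walnut's nutcracker shut, past the point where the shell gives (value of joint walnut_handle above 0.11 rad and contact force between the fingers and walnut_cracker above 1 N), for 0.1 s.
At the end, for the whole second after the job is handed in: the walnut's nutcracker is shut (joint above 0.11 rad) and stays so released, lying flat on the bar (within 10 mm height and 10 degrees), at rest, within 80 mm of where it was; the hazelnut's nutcracker is still open (below 0.03 rad) and within 30 mm of where it was (value of joint walnut_handle above 0.11 rad and distance of walnut_cracker from where it was at the start of the episode below 0.08 m and height (world z) of walnut_cracker below 0.01 m and angle between walnut_cracker's own z axis and vertical below 0.17 rad and linear speed of walnut_cracker below 0.02 m/s and value of joint hazelnut_handle below 0.03 rad and distance of hazelnut_cracker from where it was at the start of the episode below 0.03 m); the robot touches nothing.
It fails at once if the hazelnut's nutcracker is squeezed (value of joint hazelnut_handle above 0.05 rad).
It fails at once if the hazelnut's nutcracker is pushed more than 50 mm away (distance of hazelnut_cracker from where it was at the start of the episode above 0.05 m).
It also fails if it takes over 29 s, if anything falls off the work surface, if the arm or the gripper's body presses on something with over 40 N, if the wrist force passes 120 N, or if a joint passes its speed limit or range.

## Robot

A 6-joint arm with a two-finger parallel gripper is mounted at the origin on the work surface. World frame = base frame: x ahead of the robot, y to its left, z up, the work surface at z = 0. Lengths are in m, angles in rad, forces in N, time in s.
With the tool pointing down it reaches from about 0.3 to 0.775 m from the base axis. Payload 14.6 kg.
Tool frame: the origin (TCP) lies at the very end of the fingers, on their centre line; the grasp point (between the pads) lies 19 mm behind it; z points along the fingers, y is the direction in which the jaws open and shut (so a half turn about z gives the same grasp; the last joint's range is limited). The gripper opens to 94 mm and grips with 3 to 60 N. Pads are 16 mm wide; open, the fingers measure 119 mm over their backs; the gripper's body (75 mm by 177 mm) begins 78 mm behind the grasp point.
Start: joints at [1.036, 0.3, 1.521, -0, 1.321, -0.067], TCP at [0.248, 0.491, 0.205] pointing down, gripper open.
Joint ranges: [-3.03, 3.03], [-0.79, 2.21], [0.23, 2.52], [-1.04, 4.18], [0, 3.07], [-2.55, 2.55]. Speed limits (rad/s): [2.22, 2.22, 2.57, 3.14, 3.14, 3.14].

## Interface

Orientations are given as [roll, pitch, yaw] about the fixed x, y, z axes, in that order (R = Rz(yaw) Ry(pitch) Rx(roll)).
In Python, from station import ctrl, eyes gives the robot as it stands.
- The arm moves only by the tool jog_arm, never from a script. Its argument "moves" is a list of rows, each a list of 3 entries, a list of its own where there are three numbers: the shift along the world's x, y, z in mm, then the turn, a rotation vector about the world's x, y, z in units of 5 degrees (1.0 is 5 degrees), then the finger opening in mm, from 0 to 94. In form: [[[tx, ty, tz], [wx, wy, wz], jaw], ...]. A call has 1 to 5 rows; each row is the pose to reach, as a shift and turn from the pose commanded when the call began; what a row does not reach only later rows make up. A row lasts 1/12 s, in which the tool goes at most 41.7 mm and 7.16 degrees, less where a joint would pass 70% of its speed; a pose out of reach is approached as far as the arm can. A call with a gripper value outside its range is refused whole. The fingers move at their own pace and stop on an object; "squeeze" is the grip in N (left out, the last holds). Time passes only in rows, so rows that repeat a pose let the fingers close. It gives the time, the measured TCP pose, the force and the opening at its end, in the units of the state.
- ctrl.get_obs(): the state, without advancing time (a new reading comes with each control period).
- eyes.camera(name): name is "scene" or "top"; returns a dict with "frame" (480x640x3 uint8, red, green, blue), "vertical_fov" (degrees; the focal length in pixels is half the picture's height over the tangent of half this angle, whatever the lens; pixels are square), "cx", "cy" (the principal point, pixels), "eye" and "attitude" of the camera in the world. Camera axes: x right, y down, z forward; pixel columns grow to the right and rows downward; lengths in m; the calibration is good to about 2 mm. A picture is of the moment at which its call begins. There is no depth.
- ctrl.hand_in(): hands the job in, once; it reports no verdict.
The state is a dict: "time_s": time; "qpos": joint angles; "joint_vel": joint speeds; "tau": joint torques, N m; "ee_pos": TCP position; "eef_rot": TCP orientation; "force": force on the tool from outside, world axes, zero at the start; "moment": the same for the moment, N m; "grip_width": finger opening in m.
Only numpy, scipy, OpenCV 4.12 (cv2) and the standard library are available. Lean on these libraries where they do the work, as an engineer would, in place of code of your own. Each camera call takes 0.05 s, during which the arm holds its last target.

## Working session

There is one attempt and no reset: what is moved stays moved. The work goes in short steps, Python scripts to look and compute and a tool call to move; the robot and the scene stay as the last step left them, time stands still between calls to the robot, and variables do not carry over. Pictures are saved under pics/ and viewed, and the job is handed in when it is done.

Besides the shell and the picture viewer there is one more tool, called as name(argument=value, ...), one argument or row to a line, values as JSON. jog_arm: Moves the arm, as the interface text tells. Its arguments: {"type":"object","properties":{"moves":{"type":"array","items":{"type":"array"}},"squeeze":{"type":"number"}},"required":["moves"]}

```bash
mkdir -p pics; ls; python3 - <<'E'
from station import ctrl, eyes
import cv2
for n in ("scene","top"):
    c=eyes.camera(n); cv2.imwrite(f"pics/{n}0.png",c["frame"][:,:,::-1]); print({k:v for k,v in c.items() if k!="frame"})
o=ctrl.get_obs(); print(o)
E
```

```text
pics
{'vertical_fov': 43.39052395665609, 'cx': 314.1320570913904, 'cy': 242.73901213595926, 'eye': array([ 1.5141806 , -0.14659752,  0.65629264]), 'attitude': array([-2.1287417 ,  0.00895684,  1.4259693 ])}
{'vertical_fov': 55.14756886950936, 'cx': 322.0182727253191, 'cy': 244.1368282182696, 'eye': array([ 0.40642187, -0.00540017,  0.88944882]), 'attitude': array([-2.94858087, -0.02722386, -1.58238919])}
{'time_s': 0.1, 'qpos': array([ 1.03641331e+00,  3.00408603e-01,  1.52153308e+00, -3.53663277e-05,
        1.32070957e+00, -6.66021916e-02]), 'joint_vel': array([-0.00168738, -0.00225326, -0.00136847,  0.0012251 ,  0.00298069,
        0.00129319]), 'tau': array([ 3.13992619e-03, -5.32648194e+01, -3.53288341e+01,  7.09666614e-02,
        2.35524040e-02,  1.74877073e-05]), 'ee_pos': array([0.24788549, 0.4906966 , 0.20494092]), 'eef_rot': array([-3.14053412e+00, -3.62719051e-05,  2.67382058e+00]), 'force': array([ 0.44909875,  0.232471  , -0.92941116]), 'moment': array([ 0.01211762, -0.02334738, -0.02054183]), 'grip_width': 0.09369440993553974}
```

View pics/top0.png

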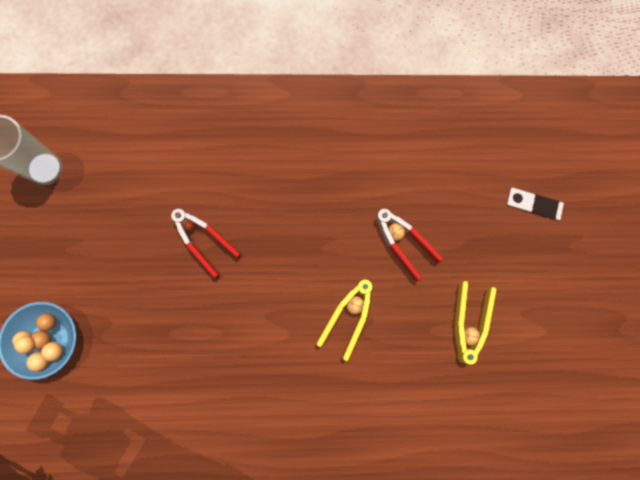

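View pics/scene0.png

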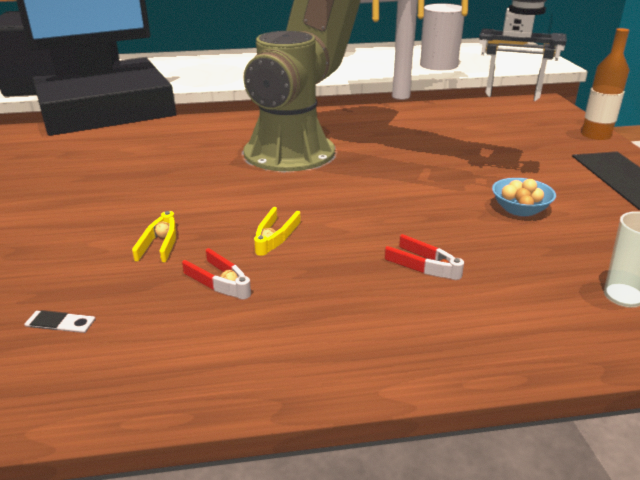

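Candidates in the top view: red with a pale nut at (408,243), red with a dark nut at (205,243), yellow look-alikes at (345,320) and (475,322). By the description I choose (408,243), and I'll check it in a crop.

```bash
python3 - <<'E'
import cv2
a=cv2.imread("pics/top0.png")
c1=cv2.resize(a[195:295,350:470],None,fx=6,fy=6,interpolation=cv2.INTER_CUBIC)
cv2.imwrite("pics/crop1.png",c1)
c2=cv2.resize(a[195:295,150:270],None,fx=4,fy=4,interpolation=cv2.INTER_CUBIC)
cv2.imwrite("pics/crop2.png",c2)
E
```

```text
(no output)
```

View pics/crop1.png

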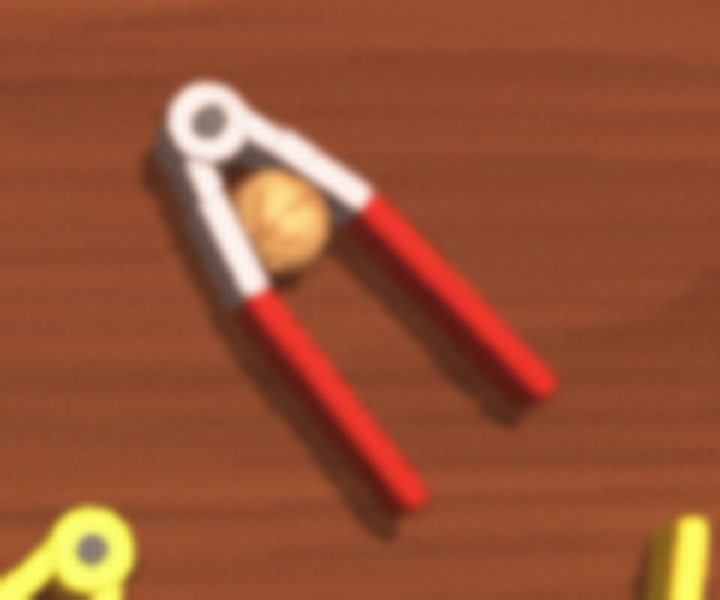

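View pics/crop2.png

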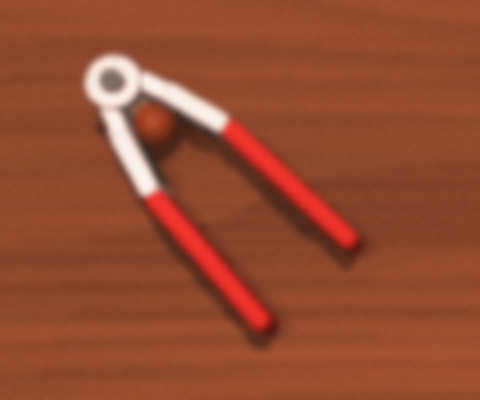

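The crop shows the pale walnut (crop 283,220) filling the jaws, with the hinge at (209,121) and grip ends at about (415,498) and (547,385). The other cracker has the small dark nut at its hinge.

```bash
cat > h.py <<'E'
from station import ctrl, eyes
import numpy as np
from scipy.spatial.transform import Rotation as R
def ray(c,u,v,z):
    f=240/np.tan(np.radians(c["vertical_fov"])/2)
    d=R.from_euler("xyz",c["attitude"]).apply([(u-c["cx"])/f,(v-c["cy"])/f,1.])
    e=c["eye"]; return e+d*(z-e[2])/d[2]
def proj(c,p):
    f=240/np.tan(np.radians(c["vertical_fov"])/2)
    q=R.from_euler("xyz",c["attitude"]).inv().apply(np.asarray(p)-c["eye"])
    return c["cx"]+f*q[0]/q[2],c["cy"]+f*q[1]/q[2]
E
python3 - <<'E'
from h import *
c=eyes.camera("top"); s=eyes.camera("scene")
P={}
for n,(u,v) in dict(hinge=(209,121),jA=(259,296),eA=(416,500),jB=(371,202),eB=(548,388)).items():
    P[n]=ray(c,(u+.5)/6-.5+350,(v+.5)/6-.5+195,0.03); print(n,P[n].round(4),np.round(proj(s,P[n]),1))
m=(P["eA"]+P["eB"])/2; d=P["hinge"]-m; L=np.linalg.norm(d[:2]); x=d/L
print("len hinge-ends",L,"yaw",np.arctan2(x[1],x[0]), "sep ends",np.linalg.norm(P["eA"]-P["eB"]))
mj=(P["jA"]+P["jB"])/2; print("mj from hinge",np.linalg.norm((P["hinge"]-mj)[:2]))
o=P["hinge"]-0.11*x; o2=m+0.027*x; print(o,o2)
# hazelnut hinge
h=ray(c,113/4+150,80/4+195,.03); print("hazel hinge",h)
for y in(0.0316,-.0316):
  pass
E
```

```text
hinge [ 0.6314 -0.1524  0.03  ] [242.4 282.3]
jA [ 0.5738 -0.1662  0.03  ] [233.6 265. ]
eA [ 0.508  -0.2132  0.03  ] [208.1 248.3]
jB [ 0.6043 -0.2037  0.03  ] [213.2 276.2]
eB [ 0.5434 -0.2573  0.03  ] [184.3 260.3]
len hinge-ends 0.13435933188472932 yaw 0.6647231075316078 sep ends 0.056547087017380274
mj from hinge 0.053461355322243595
[ 0.54485248 -0.22022457  0.03      ] [ 0.54693092 -0.2185957   0.03      ]
hazel hinge [0.6326986  0.24375295 0.03      ]
```

Origin is about (0.546, -0.219) and yaw about 38°, and the scene-camera projection agrees. I need the tool yaw at 38.1°, so that is a -115° turn with a shift of (+298, -710).

jog_arm(
  moves=[
    [[15,-36,0],[0,0,-1.15],94],
    [[30,-71,0],[0,0,-2.3],94],
    [[45,-107,0],[0,0,-3.45],94],
    [[60,-142,0],[0,0,-4.6],94],
    [[75,-178,0],[0,0,-5.75],94],
  ],
)

```text
time_s: 0.62
ee_pos: [0.3232, 0.3113, 0.2054]
eef_rot: [-3.142, 0.0, 2.168]
force: [1.3, -0.3, -0.1]
grip_width: 0.0939
```

jog_arm(
  moves=[
    [[15,-36,0],[0,0,-1.15],94],
    [[30,-71,0],[0,0,-2.3],94],
    [[45,-107,0],[0,0,-3.45],94],
    [[60,-142,0],[0,0,-4.6],94],
    [[75,-178,0],[0,0,-5.75],94],
  ],
)

```text
time_s: 1.03
ee_pos: [0.3982, 0.1331, 0.2056]
eef_rot: [3.141, -0.0, 1.665]
force: [0.4, 0.2, 0.1]
grip_width: 0.0939
```

jog_arm(
  moves=[
    [[15,-36,0],[0,0,-1.15],94],
    [[30,-71,0],[0,0,-2.3],94],
    [[45,-107,0],[0,0,-3.45],94],
    [[60,-142,0],[0,0,-4.6],94],
    [[75,-178,0],[0,0,-5.75],94],
  ],
)

```text
time_s: 1.45
ee_pos: [0.4733, -0.0451, 0.2055]
eef_rot: [3.141, -0.0, 1.163]
force: [1.5, 0.5, 0.1]
grip_width: 0.0942
```

jog_arm(
  moves=[
    [[15,-36,0],[0,0,-1.15],94],
    [[30,-71,0],[0,0,-2.3],94],
    [[45,-107,0],[0,0,-3.45],94],
    [[73,-176,0],[0,0,-5.75],94],
    [[73,-176,0],[0,0,-5.75],94],
  ],
)

```text
time_s: 1.87
ee_pos: [0.5464, -0.2218, 0.2051]
eef_rot: [-3.141, 0.0, 0.659]
force: [-0.8, 1.1, 0.5]
grip_width: 0.0939
```

jog_arm(
  moves=[
    [[0,3,-40],[0,0,0],94],
    [[0,3,-80],[0,0,0],94],
    [[0,3,-120],[0,0,0],94],
    [[0,3,-155],[0,0,0],94],
    [[0,3,-155],[0,0,0],94],
  ],
)

```text
time_s: 2.28
ee_pos: [0.5426, -0.2146, 0.0436]
eef_rot: [-3.132, 0.005, 0.667]
force: [-0.4, 0.6, -0.0]
grip_width: 0.0936
```

```bash
python3 - <<'E'
from h import *
import cv2
t=eyes.camera("top");s=eyes.camera("scene")
print(ctrl.get_obs()["ee_pos"])
a=cv2.resize(t["frame"][185:305,340:490,::-1],None,fx=3,fy=3,interpolation=cv2.INTER_CUBIC)
b=cv2.resize(s["frame"][200:320,130:280,::-1],None,fx=5,fy=5,interpolation=cv2.INTER_CUBIC)
b=b[:600,:750]
cv2.imwrite("pics/t1.png",a);cv2.imwrite("pics/s1.png",b)
E
```

```text
[ 0.54596097 -0.21606408  0.05078238]
```

View pics/t1.png

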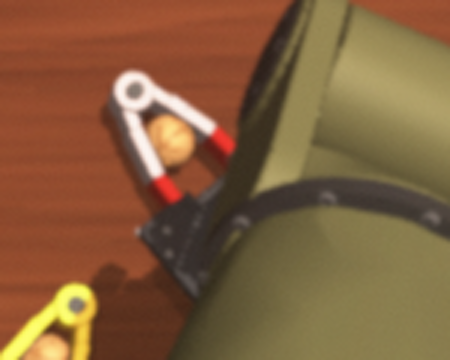

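View pics/s1.png

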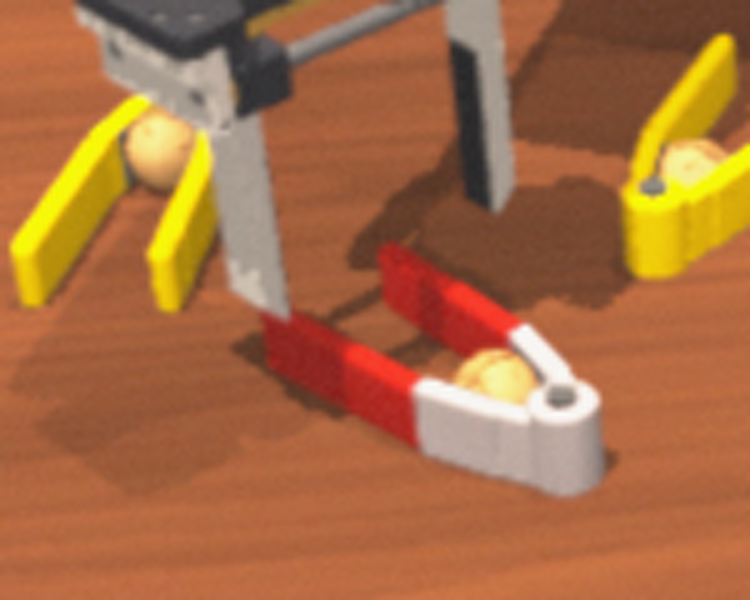

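The fingers straddle the red grips, clear of the yellow ones. I'll descend with a small y correction.

jog_arm(
  moves=[
    [[0,-3,-10],[0,0,0],94],
    [[0,-3,-22],[0,0,0],94],
    [[0,-3,-34],[0,0,0],94],
    [[0,-3,-43],[0,0,0],94],
    [[0,-3,-43],[0,0,0],94],
  ],
)

```text
time_s: 2.8
ee_pos: [0.5451, -0.2187, 0.0054]
eef_rot: [-3.139, 0.001, 0.667]
force: [0.0, 0.2, -0.0]
grip_width: 0.0939
```

jog_arm(
  moves=[
    [[0,0,0],[0,0,0],75],
    [[0,0,0],[0,0,0],68],
    [[0,0,0],[0,0,0],64],
    [[0,0,0],[0,0,0],60],
    [[0,0,0],[0,0,0],57],
  ],
  squeeze=30,
)

```text
time_s: 3.22
ee_pos: [0.5462, -0.2192, 0.0078]
eef_rot: [3.141, -0.0, 0.667]
force: [0.7, -1.8, 0.9]
grip_width: 0.0639
```

jog_arm(
  moves=[
    [[0,0,0],[0,0,0],54],
    [[0,0,0],[0,0,0],48],
    [[0,0,0],[0,0,0],42],
    [[0,0,0],[0,0,0],36],
    [[0,0,0],[0,0,0],30],
  ],
)

```text
time_s: 3.63
ee_pos: [0.546, -0.2191, 0.0074]
eef_rot: [-3.142, -0.0, 0.667]
force: [-0.8, 0.2, -0.1]
grip_width: 0.0328
```

jog_arm(
  moves=[
    [[0,0,0],[0,0,0],25],
    [[0,0,0],[0,0,0],25],
    [[0,0,0],[0,0,0],25],
    [[0,0,0],[0,0,0],25],
    [[0,0,0],[0,0,0],25],
  ],
)

```text
time_s: 4.05
ee_pos: [0.546, -0.2191, 0.0074]
eef_rot: [-3.142, 0.0, 0.667]
force: [-0.4, -1.5, 0.8]
grip_width: 0.0255
```

The width of 25.5 mm is below the 36 mm shut width, so I'll look.

```bash
python3 - <<'E'
from h import *
import cv2
t=eyes.camera("top");s=eyes.camera("scene")
print(ctrl.get_obs()["grip_width"])
a=cv2.resize(t["frame"][165:305,340:490,::-1],None,fx=4,fy=4,interpolation=cv2.INTER_CUBIC)
b=cv2.resize(s["frame"][200:320,150:300,::-1],None,fx=5,fy=5,interpolation=cv2.INTER_CUBIC)
cv2.imwrite("pics/t2.png",a);cv2.imwrite("pics/s2.png",b)
E
```

```text
0.025787728176352068
```

View pics/t2.png

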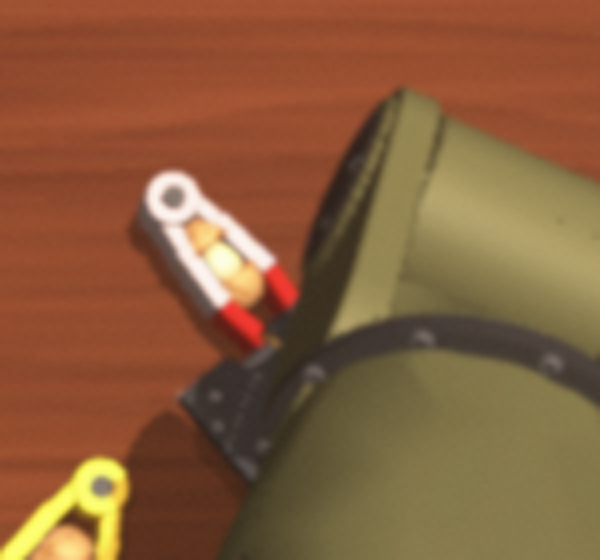

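View pics/s2.png

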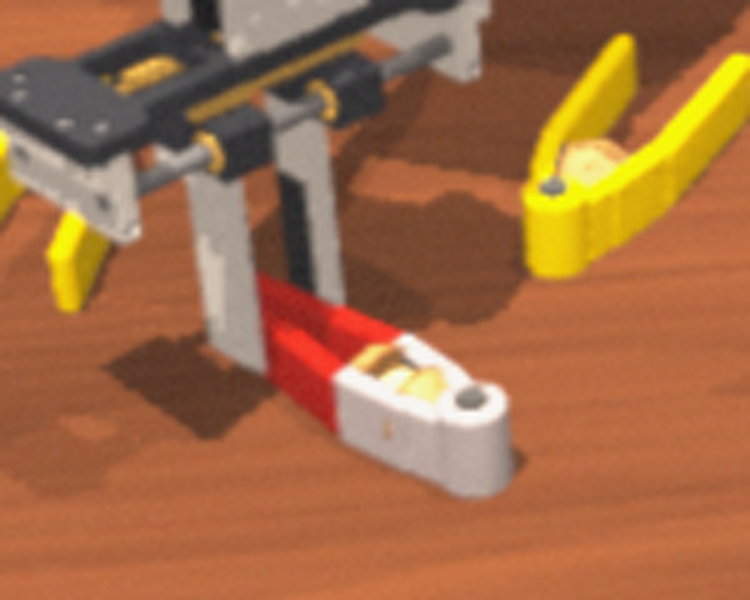

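The shell has parted and the hinge hasn't moved. I'll test whether the fingers really are stopped on the handles.

jog_arm(
  moves=[
    [[0,0,0],[0,0,0],18],
    [[0,0,0],[0,0,0],18],
    [[0,0,0],[0,0,0],18],
  ],
  squeeze=15,
)

```text
time_s: 4.4
ee_pos: [0.546, -0.2191, 0.0074]
eef_rot: [-3.141, 0.0, 0.667]
force: [-0.4, -0.9, 1.1]
grip_width: 0.0263
```

Stopped on the handles at 26 mm with 18 commanded, so contact is real. Now I'll release and rise.

jog_arm(
  moves=[
    [[0,0,0],[0,0,0],35],
    [[0,0,0],[0,0,0],50],
    [[0,0,0],[0,0,0],70],
    [[0,0,0],[0,0,0],94],
    [[0,0,0],[0,0,0],94],
  ],
)

```text
time_s: 4.82
ee_pos: [0.546, -0.219, 0.0074]
eef_rot: [-3.141, 0.0, 0.667]
force: [0.3, -0.7, 0.5]
grip_width: 0.0555
```

jog_arm(
  moves=[
    [[0,0,0],[0,0,0],94],
    [[0,0,0],[0,0,0],94],
    [[0,0,10],[0,0,0],94],
    [[0,0,25],[0,0,0],94],
    [[0,0,55],[0,0,0],94],
  ],
)

```text
time_s: 5.23
ee_pos: [0.5447, -0.2185, 0.0611]
eef_rot: [-3.137, 0.002, 0.667]
force: [-0.5, 0.5, 0.2]
grip_width: 0.089
```

jog_arm(
  moves=[
    [[0,0,40],[0,0,0],94],
    [[0,0,80],[0,0,0],94],
    [[0,0,120],[0,0,0],94],
    [[0,0,160],[0,0,0],94],
    [[0,0,160],[0,0,0],94],
  ],
)

```text
time_s: 5.65
ee_pos: [0.5479, -0.22, 0.2318]
eef_rot: [3.13, -0.006, 0.667]
force: [-0.4, -0.3, 1.0]
grip_width: 0.0939
```

jog_arm(
  moves=[
    [[-25,30,0],[0,0,0],94],
    [[-50,65,0],[0,0,0],94],
    [[-75,100,0],[0,0,0],94],
    [[-100,130,0],[0,0,0],94],
    [[-120,160,0],[0,0,0],94],
  ],
)

```text
time_s: 6.07
ee_pos: [0.424, -0.0577, 0.2227]
eef_rot: [3.141, -0.0, 0.666]
force: [1.2, 0.5, 0.6]
grip_width: 0.0941
```

```bash
python3 - <<'E'
from h import *
import cv2
t=eyes.camera("top");s=eyes.camera("scene")
o=ctrl.get_obs();print(o["ee_pos"],o["time_s"])
cv2.imwrite("pics/t3f.png",t["frame"][:,:,::-1])
a=cv2.resize(t["frame"][195:295,350:470,::-1],None,fx=6,fy=6,interpolation=cv2.INTER_CUBIC)
b=cv2.resize(s["frame"][200:320,150:300,::-1],None,fx=5,fy=5,interpolation=cv2.INTER_CUBIC)
cv2.imwrite("pics/t3.png",a);cv2.imwrite("pics/s3.png",b)
E
```

```text
[ 0.42402227 -0.05636785  0.22344209] 6.1667
```

View pics/t3f.png

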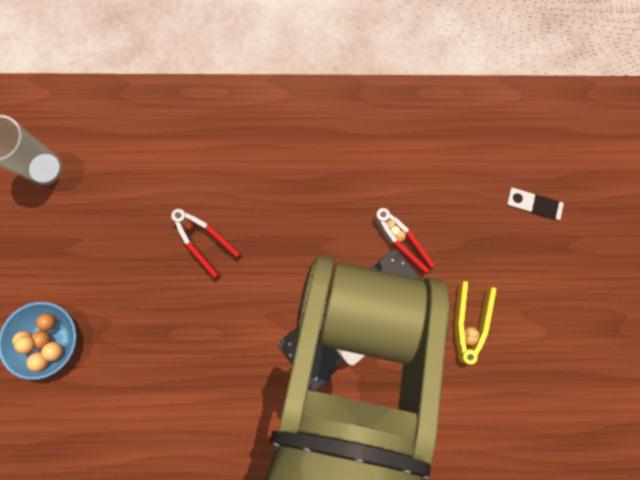

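View pics/t3.png

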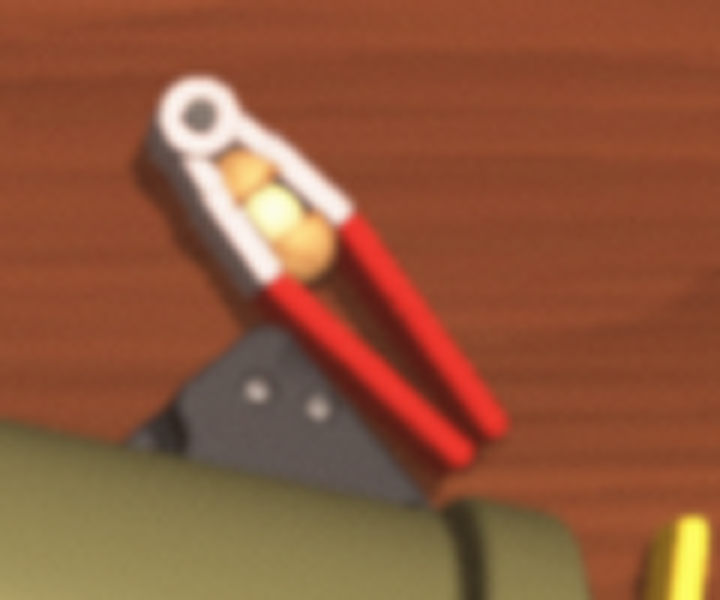

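View pics/s3.png

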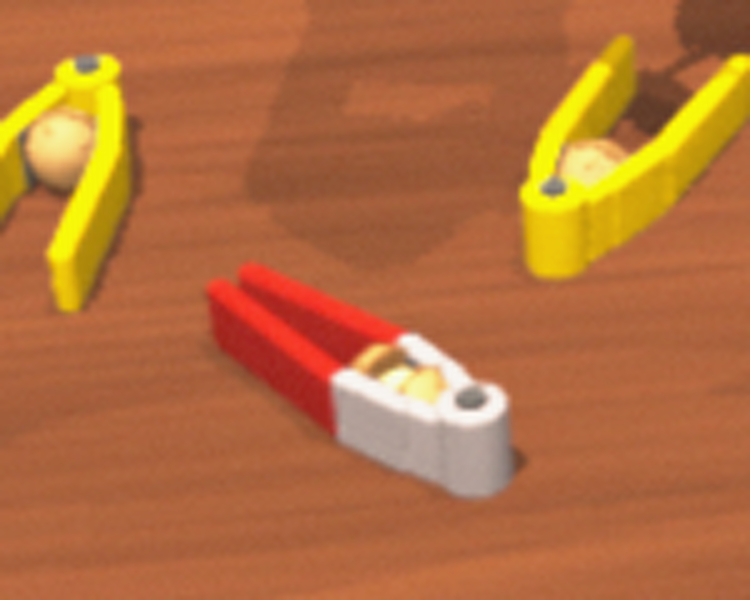

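The handles stay shut, the tool lies flat (hinge crop 200,115 against 209,121 before), and the hazelnut cracker is unmoved at (178,215). I'll let the arm settle and hand in.

jog_arm(
  moves=[
    [[0,0,0],[0,0,0],94],
    [[0,0,0],[0,0,0],94],
    [[0,0,0],[0,0,0],94],
    [[0,0,0],[0,0,0],94],
  ],
)

```text
time_s: 6.5
ee_pos: [0.4264, -0.0598, 0.2222]
eef_rot: [-3.141, 0.0, 0.666]
force: [-0.4, -0.7, 0.1]
grip_width: 0.0941
```

```bash
python3 -c "
from station import ctrl
print(ctrl.hand_in())"
```

```text
the job is handed in; nothing more can be done
None
```

I squeezed the walnut's nutcracker shut at its grips (30 N, then 15 N) until the shell parted. I then opened the fingers, backed away and handed the job in at 6.5 s.

**Last checks:** the pictures show the handles staying shut on their own, the tool lying flat and its hinge only about 3 mm from where it was. The hazelnut's nutcracker is still open and in place. Neither yellow one was touched, though in the last top view the arm hides one of them; the scene view shows both in place.

**One disagreement:** the fingers closed to about 26 mm, where I expected 36 mm for shut handles. They stopped there although I commanded 18 mm, so they were bearing on the handles. I could not read the handle joint directly; that it passed 0.11 rad is inferred from the split shell and the handles staying shut.

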